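Load the spectrometer's calibration carrier

ROBOT

A 6-joint arm with a two-finger parallel gripper is mounted at the origin on the work surface. World frame = base frame: x ahead of the robot, y to its left, z up, the work surface at z = 0. Lengths are in m, angles in rad, forces in N, time in s.
With the tool pointing down it reaches from about 0.3 to 0.775 m from the base axis. Payload 14.6 kg.
Tool frame: the origin (TCP) lies midway between the tips of the shut fingers; the grasp point (between the pads) lies 19 mm behind it (grasp_offset is the distance from the TCP to the grasp point, in m); z points along the fingers, y is the direction in which the jaws open and shut (so a half turn about z gives the same grasp; the last joint's range is limited). The gripper opens to 94 mm and grips with 3 to 60 N. Pads are 16 mm wide; open, the fingers measure 119 mm over their backs; the gripper's body (75 mm by 177 mm) begins 78 mm behind the grasp point.
Start: joints at [-1.379, 0.3, 1.521, -0, 1.321, -0.067], TCP at [0.141, -0.532, 0.205] pointing down, gripper open.
Joint ranges: [-3.03, 3.03], [-0.79, 2.21], [0.23, 2.52], [-1.04, 4.18], [0, 3.07], [-2.55, 2.55]. Speed limits (rad/s): [2.22, 2.22, 2.57, 3.14, 3.14, 3.14].

INTERFACE

Orientations are given as a unit quaternion [x, y, z, w].
In Python, from bench import move_to, line_to, move_joints, move_gripper, pause, inverse_kinematics, state, read_camera, IKError, close_job, grasp_offset gives the robot as it stands. Calls block until the motion is done:
- move_to(position, orientation): joint-space move of the TCP to a pose.
- line_to(position, speed=0.15, ori=None): straight line of the TCP; ori=None keeps the orientation; speed is the mean speed in m/s.
- move_joints(angles): joint-space move.
- move_gripper(opening, strength=None): opening from 0.0 (shut) to 1.0 (fully open); strength is the grip in N (None keeps the last); returns when the fingers have stopped.
- pause(seconds).
- inverse_kinematics(position, orientation): joint angles nearest the present ones, or None.
- state(): the state.
- read_camera(name): name is "scene" or "top"; returns a dict with "image" (420x560x3 uint8, red, green, blue), "intrinsics" (3x3 intrinsics, pixels), "dist" ([k1, k2, p1, p2, k3] as OpenCV has them; the pictures are not rectified), "view" (4x4, takes a point from world to camera coordinates). Camera axes: x right, y up, looking along -z (the intrinsics and any distortion apply to the point x, -y, -z); pixel columns grow to the right and rows downward; lengths in m; the calibration is good to about 2 mm. A picture is of the moment at which its call begins. There is no depth.
A pose or a line that the arm cannot do raises IKError and nothing moves.
- close_job(): hands the job in, once; it reports no verdict.
The state is a dict: "time": time; "joints": joint angles; "joint_vel": joint speeds; "effort": joint torques, N m; "position": TCP position; "orientation": TCP orientation; "force": force on the tool from outside, world axes, zero at the start; "torque": the same for the moment, N m; "gripper_width": opening from 0.0 (shut) to 1.0 (fully open).
Only numpy, scipy, OpenCV 4.12 (cv2) and the standard library are available. Lean on these libraries where they do the work, as an engineer would, in place of code of your own. Each camera call takes 0.05 s, during which the arm holds its last target. There are 200 camera calls.

TASK

Make up the calibration carrier for the spectrometer: take the dust cap off the lens cell and put it in the grey tray, then drop the lens into the cell, dome up and flat on its seat, and after that put the brass retaining ring on and screw it down clockwise until it is snug on the lens. Also lay every white reference tile that is out on the desk (there may be three or four) fully down in a pocket of its own outline, at any time, and leave the jar, the notebooks and the mug where they are.

Things in the scene. Friction and masses are not known exactly. Their poses are not given: they have to be found in the camera images.
- cell_seat (a point): Centre of the flat seat in the lens cell, a round open-topped steel collar in the middle of the fixed aluminium carrier plate; axes are the plate's. Plate 150 (x) x 250 (y) x 12 mm; the seat is 15 mm above the desk. Bore 37 mm wide, 9 mm deep from rim to seat; a coarse thread outside it is 52 mm across and reaches 12 mm above the seat. At first a dust cap sits in it.
- thread_entry (a point): A short dark line on the plate's top, 38.5 mm from the cell's axis along the plate's +x: it shows one of the three entries of the cell's right-hand three-start thread; the others, also marked, lie 120 degrees either way round the axis.
- cap_knob (a point): Middle of the knob of the black plastic dust cap: a round upright post 18 mm across, 20 mm tall; its middle is 27 mm above the cap's underside. Below it a disc 60 mm across, 4 mm thick, and a plug 34 mm across, 13 mm long, that stands loosely on the cell's seat; it lifts straight out and can stand on its plug.
- tray_in (a point): Centre of the inner floor of the grey plastic parts tray, fixed on the desk; 130 x 130 mm outside, walls 4 mm thick and 25 mm high, floor about 4 mm above the desk; empty at first. Axes along its sides.
- lens_centre (a point): Centre of the loose lens: a glass disc with dark edge, 34 mm across, 16 mm thick, lying flat with its low dome (3.5 mm more) upward (+z). Seated, its centre is 8 mm above the seat and its top edge stands 7 mm above the bore's rim, 4 mm above the highest thread; 1.5 mm play all round.
- ring_centre (a point): Centre of the loose brass retaining ring: a knurled cap 61 mm across, 22.5 mm tall, with a 26 mm hole in its 5 mm thick top, skirt down (+z up). It goes over the cell (about 1 mm play) and screws down clockwise seen from above. Snug on the lens its centre is 9.75 mm above the seat. It stays where it is left, so it can be re-gripped for more turning.
- ring_line (a point): Dark line on the ring's top, 22.5 mm from its axis along its +x; two more lie 120 degrees either way. Each marks a thread pin inside the skirt. Set down with lines at the thread entries the ring stops 5 mm high, sinks 1 mm per 11 degrees of clockwise turn, meets the lens at 60 and jams by 70 to 90 degrees. Set down elsewhere it rides on the thread; turning clockwise finds an entry.
- jar_mid (a point): Amber glass jar with lid, 56 mm across and 75 mm tall, a bystander; this point is half-way up.
- notebooks_mid (a point): Two notebooks lying on each other, 100 x 150 mm, 26 mm high, bystanders; point at mid-height.
- mug_mid (a point): White mug, 76 mm across and 85 mm tall, a bystander; point half-way up.
- round_tile_1_centre (a point): Centre of a loose round white ceramic reference tile, 40 mm across, 10 mm thick, lying flat on the desk. May be absent.
- round_tile_2_centre (a point): Centre of a loose round white ceramic reference tile, 40 mm across, 10 mm thick, lying flat on the desk. May be absent.
- square_tile_1_centre (a point): Centre of a loose square white ceramic reference tile, 36 x 36 mm, sides along its x and y, 10 mm thick, lying flat on the desk. May be absent.
- square_tile_2_centre (a point): Centre of a loose square white ceramic reference tile, 36 x 36 mm, sides along its x and y, 10 mm thick, lying flat on the desk. May be absent.
- round_pocket_1 (a point): Centre of the floor of a round pocket in the carrier plate, 43 mm across, 6 mm deep, floor 6 mm above the desk; axes are the plate's. A round tile in it lies flat with 4 mm standing proud, its centre 5 mm above this point. Either round tile fits.
- round_pocket_2 (a point): Centre of the floor of a round pocket in the carrier plate, 43 mm across, 6 mm deep, floor 6 mm above the desk; axes are the plate's. A round tile in it lies flat with 4 mm standing proud, its centre 5 mm above this point. Either round tile fits.
- square_pocket_1 (a point): Centre of the floor of a square pocket in the carrier plate, 39 x 39 mm, sides along the plate x and y, 6 mm deep, floor 6 mm above the desk; axes are the plate's. A square tile in it lies flat with 4 mm standing proud, its centre 5 mm above this point. Either square tile fits.
- square_pocket_2 (a point): Centre of the floor of a square pocket in the carrier plate, 39 x 39 mm, sides along the plate x and y, 6 mm deep, floor 6 mm above the desk; axes are the plate's. A square tile in it lies flat with 4 mm standing proud, its centre 5 mm above this point. Either square tile fits.
Mind the look-alikes: they are no part of the job. Of the things like the part that bears cap_knob, leave any that is purple; of the rest the larger one is meant.

How it is judged:
On the way, in this order (a step that is already met when the one before it is completed fails the run):
1. the dust cap is in the tray (horizontal distance between cap_knob and tray_in below 0.05 m and z of cap_knob in the frame of tray_in below 0.04 m), for 0.3 s.
2. the lens lies flat on its seat in the cell (horizontal distance between lens_centre and cell_seat below 0.003 m and z of lens_centre in the frame of cell_seat between 0.006 and 0.01 m and angle between lens_centre's own z axis and vertical below 0.08 rad), for 0.3 s.
3. the retaining ring is screwed down on the lens (horizontal distance between ring_centre and cell_seat below 0.003 m and z of ring_centre in the frame of cell_seat between 0.0075 and 0.0106 m and angle between ring_centre's own z axis and vertical below 0.06 rad), for 0.3 s.
At the end, for the whole second after the job is handed in: Cap in the tray (within 50 mm of its centre); lens flat in the cell, dome up, within 3 mm of its axis, 2 mm in height; ring level, within 3 mm of the axis, screwed to within 0.85 mm of its snug height; each tile present flat in a pocket of its outline, within 4 mm of the centre, 1.8 mm in height (all of step 1 and all of step 2 and all of step 3 and ((horizontal distance between round_tile_1_centre and round_pocket_1 below 0.004 m and z of round_tile_1_centre in the frame of round_pocket_1 between 0.003 and 0.0068 m) or (horizontal distance between round_tile_1_centre and round_pocket_2 below 0.004 m and z of round_tile_1_centre in the frame of round_pocket_2 between 0.003 and 0.0068 m)) and ((horizontal distance between round_tile_2_centre and round_pocket_1 below 0.004 m and z of round_tile_2_centre in the frame of round_pocket_1 between 0.003 and 0.0068 m) or (horizontal distance between round_tile_2_centre and round_pocket_2 below 0.004 m and z of round_tile_2_centre in the frame of round_pocket_2 between 0.003 and 0.0068 m)) and ((horizontal distance between square_tile_1_centre and square_pocket_1 below 0.004 m and z of square_tile_1_centre in the frame of square_pocket_1 between 0.003 and 0.0068 m) or (horizontal distance between square_tile_1_centre and square_pocket_2 below 0.004 m and z of square_tile_1_centre in the frame of square_pocket_2 between 0.003 and 0.0068 m)) and ((horizontal distance between square_tile_2_centre and square_pocket_1 below 0.004 m and z of square_tile_2_centre in the frame of square_pocket_1 between 0.003 and 0.0068 m) or (horizontal distance between square_tile_2_centre and square_pocket_2 below 0.004 m and z of square_tile_2_centre in the frame of square_pocket_2 between 0.003 and 0.0068 m))); the robot touches nothing.
It fails at once if a bystander (jar, notebooks or mug) is pushed more than 30 mm (distance of any of jar_mid, notebooks_mid, mug_mid from where it was at the start of the episode above 0.03 m).
Of round_tile_1, round_tile_2, square_tile_1, square_tile_2 only 3 to 4 are there at a start; the rules pass over those that are not, and their reading is None.
At some moment in a run one of round_tile_1, round_tile_2, square_tile_1, square_tile_2 may be knocked a few centimetres aside while the robot is not near it.
Once in a run the grip may slacken for a moment while it holds something.
It also fails if it takes over 208 s, if anything falls off the work surface, if the arm or the gripper's body presses on something with over 40 N, if the wrist force passes 120 N, or if a joint passes its speed limit or range.

## Working session

There is one attempt and no reset: what is moved stays moved. The work goes in short steps, each a Python script; the robot and the scene stay as the last script left them, time stands still between calls to the robot, and variables do not carry over. Pictures are saved under pics/ and viewed, about 12 in all and at most 16, crops included, and the job is handed in when it is done.

```bash
ls; mkdir -p pics; python3 - <<'E'
from bench import *
import cv2,numpy as np
for n in("top","scene"):
    c=read_camera(n); cv2.imwrite(f"pics/{n}0.png",cv2.resize(c["image"][:,:,::-1],(800,600),interpolation=cv2.INTER_CUBIC))
    cv2.imwrite(f"{n}_raw0.png",c["image"][:,:,::-1])
    v=c["view"];print(n,c["intrinsics"],c["dist"],-v[:3,:3].T@v[:3,3])
    print(np.round(v,3))
print(state(),grasp_offset)
E
```

```text
pics
top [[407.07132622   0.         279.36177618]
 [  0.         407.07132622 212.08298363]
 [  0.           0.           1.        ]] [0.00425607 0.         0.         0.         0.        ] [ 0.44360743 -0.0151977   1.05403777]
[[-0.007 -1.     0.007 -0.02 ]
 [ 0.99  -0.006  0.141 -0.587]
 [-0.14   0.008  0.99  -0.981]
 [ 0.     0.     0.     1.   ]]
scene [[397.8809674   0.        283.6210651]
 [  0.        397.8809674 215.4049857]
 [  0.          0.          1.       ]] [-0.07873273  0.          0.          0.          0.        ] [1.18679773 0.47216992 0.58735315]
[[-0.617  0.787  0.002  0.36 ]
 [-0.444 -0.351  0.824  0.209]
 [ 0.649  0.508  0.566 -1.343]
 [ 0.     0.     0.     1.   ]]
{'time': 0.1, 'joints': array([-1.37859449e+00,  3.00392713e-01,  1.52149025e+00,  2.55896018e-05,
        1.32073653e+00, -6.65972319e-02]), 'joint_vel': array([ 0.00069622, -0.00229153, -0.00083265,  0.00065774, -0.00020263,
        0.00052184]), 'effort': array([ 1.67906546e-03, -5.32642472e+01, -3.53282690e+01,  7.09686032e-02,
        2.35025020e-02, -6.04702609e-05]), 'position': array([ 0.1407164 , -0.53145322,  0.20496776]), 'orientation': array([ 9.91639835e-01,  1.29035556e-01, -1.98518436e-05, -5.13183651e-04]), 'force': array([0.1816991 , 0.2214365 , 0.23055992]), 'torque': array([-0.04234402, -0.01706358, -0.02304936]), 'gripper_width': 0.9980899973522738} 0.0188
```

View pics/top0.png

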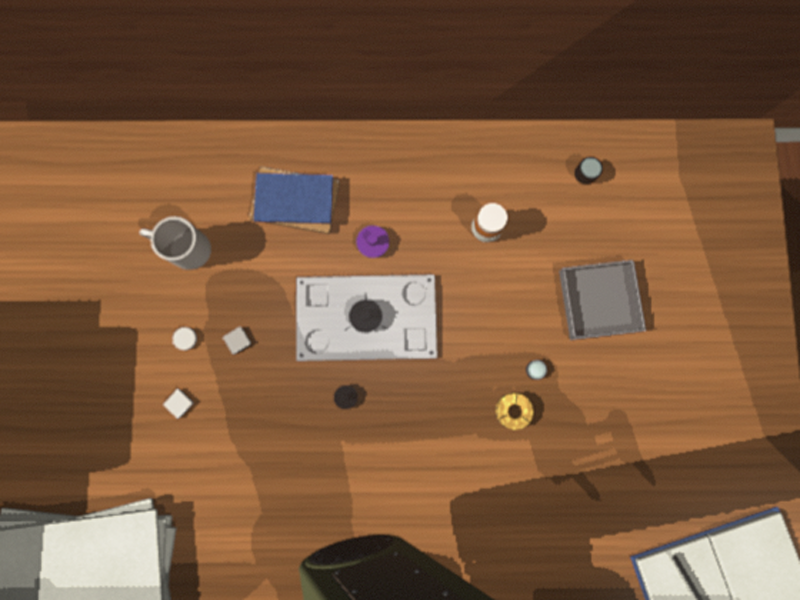

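View pics/scene0.png

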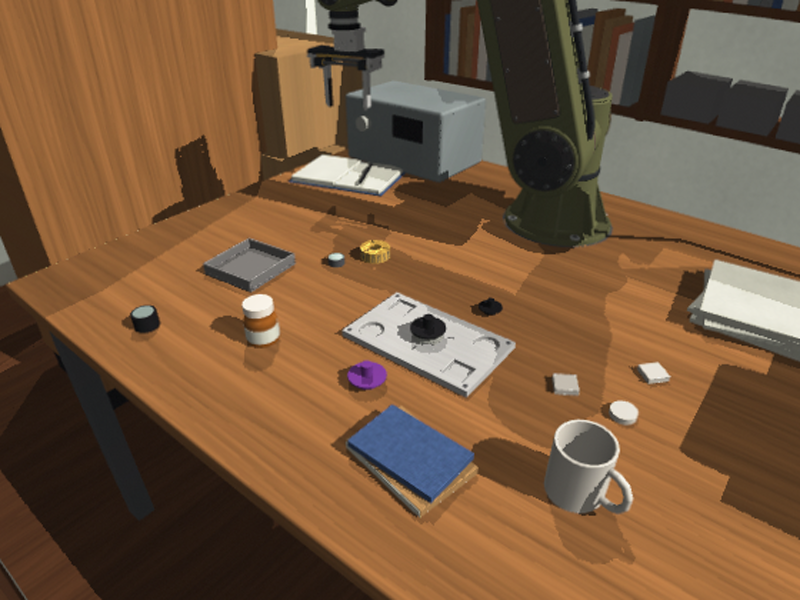

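The top view (800×600) shows the plate at (366,318), cap at (366,315), small black look-alike at (348,397), purple one at (373,240), tray at (605,299), ring at (515,411), lens at (537,369), and a jar-like decoy at (590,168). There are three tiles: round (185,338), square (237,340) and square (178,403). Next I'll rectify close-ups.

```bash
cat > h.py <<'E'
from bench import *
import cv2,numpy as np
from scipy.spatial.transform import Rotation as R
F=np.diag([1,-1,-1.])
def proj(c,P):
    P=np.atleast_2d(np.asarray(P,float)); v=c["view"]
    q=(P@v[:3,:3].T+v[:3,3])@F
    return cv2.projectPoints(q,np.zeros(3),np.zeros(3),c["intrinsics"],np.asarray(c["dist"]))[0][:,0]
def unproj(c,uv,z):
    uv=np.atleast_2d(np.asarray(uv,float))
    n=cv2.undistortPoints(uv[:,None],c["intrinsics"],np.asarray(c["dist"]))[:,0]
    v=c["view"]; d=np.c_[n,np.ones(len(n))]@F@v[:3,:3]; o=-v[:3,:3].T@v[:3,3]
    return o+d*((z-o[2])/d[:,2])[:,None]
def ortho(c,cx,cy,w,h,z,s):
    """map seen from above: columns -> -y, rows -> -x; s px/m; w,h in px"""
    X,Y=np.meshgrid(np.arange(w),np.arange(h))
    P=np.c_[(cx-(Y-h/2)/s).ravel(),(cy-(X-w/2)/s).ravel(),np.full(w*h,z)]
    m=proj(c,P).astype(np.float32).reshape(h,w,2)
    return cv2.remap(c["image"][:,:,::-1].copy(),m,None,cv2.INTER_CUBIC)
def opix(p,cx,cy,w,h,s): return cx-(p[1]-h/2)/s, cy-(p[0]-w/2)/s
def mask_obj(c,cond,uv,r=25):
    """largest component of boolean image near uv -> centroid, area, contour"""
    m=cond.astype(np.uint8)
    n,l,st,ce=cv2.connectedComponentsWithStats(m)
    k=[i for i in range(1,n) if np.hypot(*(ce[i]-uv))<r and st[i,4]>8]
    if not k: return None
    i=max(k,key=lambda i:st[i,4]); return ce[i],st[i,4],(l==i)
def down(yaw): # tool down, jaw (tool y) axis at angle yaw+... : tool x at yaw
    return (R.from_euler('z',yaw)*R.from_euler('x',np.pi)).as_quat()
E
python3 - <<'E'
from h import *
t=read_camera("top"); s=read_camera("scene")
for n,p,z in [("plate",(366,318),.012),("cap",(366,315),.05),("ring",(515,411),.022),("lens",(537,369),.018),("decoy",(590,168),.03),("tray",(605,299),.004),("r",(185,338),.01),("sqA",(237,340),.01),("sqB",(178,403),.01),("jar",(491,217),.075),("mug",(175,238),.085),("nb",(293,198),.026),("smallcap",(346,397),.02),("purple",(373,240),.02)]:
    print(n,np.round(unproj(t,np.array(p)*.7,z)[0],3))
c=unproj(t,np.array((366,318))*.7,.012)[0]
A=ortho(t,c[0],c[1],800,500,.012,2800)
cv2.imwrite("pics/plate.png",A); 
B=ortho(s,c[0],c[1],800,500,.012,2800)
cv2.imwrite("pics/plateS.png",B); print(c)
l=unproj(t,np.array((526,390))*.7,.02)[0]
cv2.imwrite("pics/ringlens.png",np.hstack([ortho(t,l[0],l[1],400,400,.02,2800),ortho(s,l[0],l[1],400,400,.02,2800)])); print(l)
E
```

```text
plate [0.564 0.036 0.012]
cap [0.565 0.034 0.05 ]
ring [ 0.398 -0.225  0.022]
lens [ 0.471 -0.268  0.018]
decoy [ 0.838 -0.377  0.03 ]
tray [ 0.598 -0.401  0.004]
r [0.531 0.36  0.01 ]
sqA [0.526 0.267 0.01 ]
sqB [0.416 0.367 0.01 ]
jar [ 0.733 -0.184  0.075]
mug [0.695 0.358 0.085]
nb [0.785 0.169 0.026]
smallcap [0.424 0.07  0.02 ]
purple [0.707 0.023 0.02 ]
[0.56443394 0.03600277 0.012     ]
[ 0.43427307 -0.24620298  0.02      ]
```

View pics/plate.png

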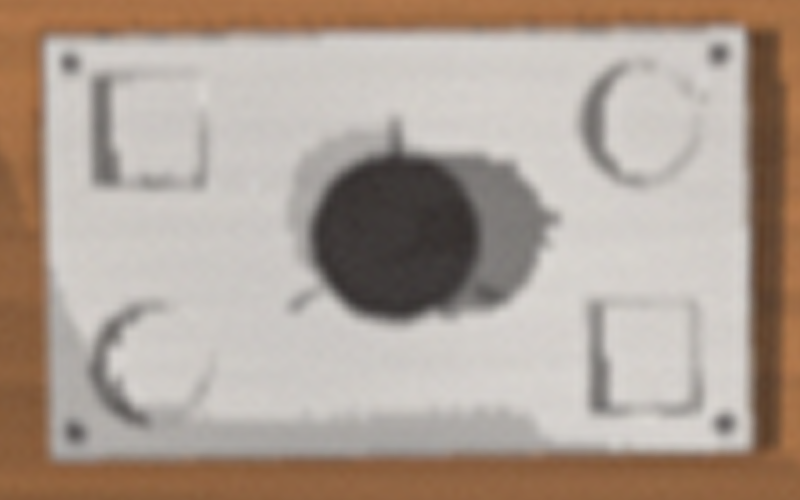

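View pics/ringlens.png

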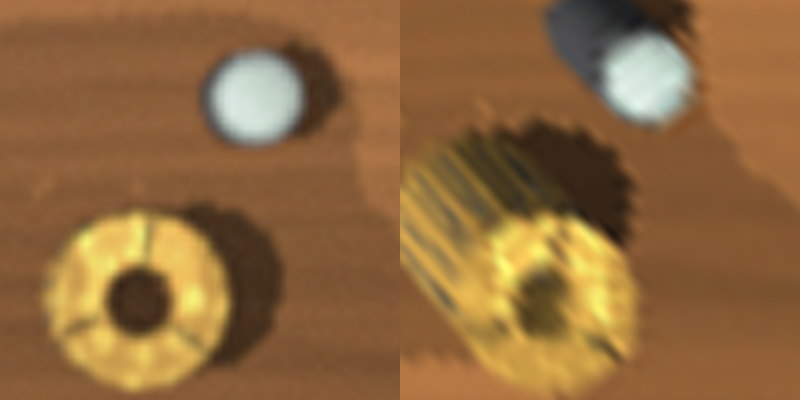

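Plate: entry mark at ortho (397,135), i.e. along world +x, with the others at (305,300) and (488,295). Ring centre is about (138,301) with a line at (148,235), so its yaw is about -9°. The lens looks about 35 mm across. Next come sub-pixel silhouette centres from both cameras; the silhouette centre corresponds to the body's mid-height.

```bash
cat >> h.py <<'E'
def sil(c,xy,z,size,kind):
    """silhouette centre of a body near xy with mid-height z: returns x,y,area mm2,minAreaRect"""
    S=2000; n=int(size*S)
    A=ortho(c,xy[0],xy[1],n,n,z,S).astype(float)+1; A=cv2.GaussianBlur(A,(0,0),1)
    b,g,r=A[:,:,0],A[:,:,1],A[:,:,2]
    f={'w':b/r,'y':g/r*(r>90),'k':255-r}[kind]; f=np.clip((f-f.min())/(np.ptp(f))*255,0,255).astype(np.uint8)
    _,m=cv2.threshold(f,0,1,cv2.THRESH_BINARY+cv2.THRESH_OTSU)
    m=cv2.morphologyEx(m,cv2.MORPH_OPEN,np.ones((5,5)))
    cs,_=cv2.findContours(m,cv2.RETR_EXTERNAL,cv2.CHAIN_APPROX_NONE)
    cs=[k for k in cs if cv2.pointPolygonTest(k,(n/2,n/2),True)>-12]
    k=cv2.convexHull(max(cs,key=cv2.contourArea)); M=cv2.moments(k); p=(M['m10']/M['m00'],M['m01']/M['m00'])
    rc=cv2.minAreaRect(k); x,y=opix(p,xy[0],xy[1],n,n,S)
    return np.round([x,y],4),"area",round(M['m00']/4),"rect",np.round(np.array(rc[1])/2,1),round(rc[2],1)
E
python3 - <<'E'
from h import *
t=read_camera("top"); s=read_camera("scene")
for n,xy,z,sz,k in [("plate",(.566,.036),.006,.32,'w'),("ring",(.398,-.225),.011,.1,'y'),("lens",(.471,-.268),.008,.08,'w'),("r",(.531,.36),.005,.08,'w'),("sqA",(.526,.267),.005,.09,'w'),("sqB",(.416,.367),.005,.09,'w'),("tray",(.598,-.401),.0125,.2,'w')]:
    for c in (t,s):
        try: print(n,*sil(c,xy,z,sz,k))
        except Exception as e: print(n,e)
E
```

```text
plate [0.5675 0.0367] area 39369 rect [155.  255.6] 89.2
plate [0.5676 0.0338] area 42445 rect [164.2 260.2] 89.4
ring [ 0.3982 -0.2248] area 9900 rect [99.5 99.5] 90.0
ring [ 0.3982 -0.2248] area 9900 rect [99.5 99.5] 90.0
lens [ 0.4711 -0.2686] area 1036 rect [34.5 37.5] 90.0
lens [ 0.4715 -0.2689] area 1737 rect [59.7 33.9] 47.1
r [0.531  0.3639] area 1512 rect [42.  44.5] 90.0
r [0.5326 0.3613] area 1701 rect [50.9 41. ] 76.0
sqA [0.5271 0.2696] area 1627 rect [41.4 41.1] 58.4
sqA [0.5284 0.2675] area 1912 rect [50.3 40.1] 57.9
sqB [0.4156 0.3698] area 1659 rect [42.  41.5] 41.5
sqB [0.4178 0.3676] area 2023 rect [47.8 46. ] 42.7
tray [ 0.597  -0.3915] area 18572 rect [133.6 140.2] 83.7
tray [ 0.5958 -0.3931] area 25022 rect [159.4 166. ] 84.0
```

```bash
cat >> h.py <<'E'
def log(m): s=state(); print(m,'t=%.1f'%s['time'],'p',np.round(s['position'],4),'F',np.round(s['force'],1),'T',np.round(s['torque'],2),'w %.1fmm'%(s['gripper_width']*94))
def over(xy,z,yaw): move_to([xy[0],xy[1],z],down(yaw))
def op(mm,n=None): move_gripper(min(mm/94,1),n)
def feel(ax,d,lim=5,step=.0004,mx=.003,speed=.02):
    """creep along axis ax until the reaction exceeds lim; returns displacement"""
    p0=state()['position'].copy(); f0=state()['force'][ax]; p=p0.copy()
    while abs(p[ax]-p0[ax])<mx:
        p[ax]+=d*step; line_to(p,speed)
        if abs(state()['force'][ax]-f0)>lim: break
    q=state()['position'][ax]; line_to(p0,speed); return q
E
python3 - <<'E'
from h import *
C=(.5675,.0355)
op(45,30)
over(C,.14,0); log('above')
line_to([*C,.036],.12); op(0,20); log('sq1'); op(45)
p=state()['position']; line_to([C[0],C[1],.065],.15); line_to([C[0],C[1],.065],.15,down(np.pi/2)); line_to([*C,.036],.15)
op(0,40); log('sq2')
line_to([*C,.040],.05); log('lift4')
r=[feel(0,1),feel(0,-1),feel(1,1),feel(1,-1)]
print(np.round(r,4)); log('done')
E
```

```text
above t=3.7 p [0.5676 0.0348 0.1401] F [-0.4 -0.2  0.6] T [ 0.03 -0.    0.  ] w 45.0mm
sq1 t=5.3 p [0.5676 0.0355 0.0362] F [ 0.6 -0.3  2.1] T [ 0.01  0.06 -0.  ] w 17.4mm
sq2 t=8.9 p [0.5677 0.0355 0.0364] F [-0.3 -0.3  3.9] T [-0.01  0.13 -0.02] w 16.9mm
lift4 t=9.1 p [0.5676 0.0355 0.0402] F [ 0.8  0.3 -0.9] T [-0.   -0.13 -0.03] w 17.0mm
[0.5691 0.5654 0.0375 0.0329]
done t=17.0 p [0.5674 0.0356 0.0398] F [ 0.6 -0.  -0.2] T [-0.07 -0.16 -0.02] w 17.0mm
```

```bash
python3 - <<'E'
from h import *
T=(.596,-.392)
line_to([.5674,.0355,.14],.25); log('up')
over(T,.14,.9); log('over')
line_to([*T,.03],.2); line_to([*T,.0248],.05); log('low'); op(45); line_to([*T,.14],.3)
over((.40,-.225),.2,0) if False else None
over((.45,-.40),.25,.3)
t=read_camera("top"); s=read_camera("scene"); log('pic')
A=ortho(t,.5672,.0352,400,300,.027,4000); B=ortho(s,.5672,.0352,400,300,.027,4000)
def tray(c): return ortho(c,T[0],T[1],400,300,.02,1500)
cv2.imwrite("pics/b.png",np.vstack([np.hstack([A,B]),np.hstack([tray(t),tray(s)])]))
for n,xy,z,sz,k in [("lens",(.471,-.268),.008,.08,'w'),("r",(.531,.36),.005,.08,'w'),("sqA",(.526,.267),.005,.09,'w'),("sqB",(.416,.367),.005,.09,'w')]:
    print(n,*sil(t,xy,z,sz,k))
E
```

```text
up t=17.6 p [0.5672 0.0354 0.1398] F [-0.6  1.   0.1] T [-0.06 -0.11 -0.02] w 16.9mm
over t=19.1 p [ 0.5966 -0.3907  0.1401] F [ 0.1 -0.5 -0.6] T [-0.02 -0.02 -0.01] w 16.6mm
low t=20.1 p [ 0.5961 -0.3921  0.0254] F [-0.9  0.1  0.1] T [-0.05 -0.02 -0.07] w 17.2mm
pic t=22.1 p [ 0.4507 -0.3996  0.248 ] F [ 0.4  0.  -0.1] T [ 0.   -0.01  0.04] w 45.0mm
lens [ 0.4712 -0.2684] area 1019 rect [34.6 37.2] 71.6
r [0.5309 0.3638] area 1509 rect [42.5 44.5] 90.0
sqA [0.5271 0.2696] area 1627 rect [41.3 41.1] 58.3
sqB [0.4156 0.3697] area 1659 rect [41.7 41.5] 42.3
```

View pics/b.png

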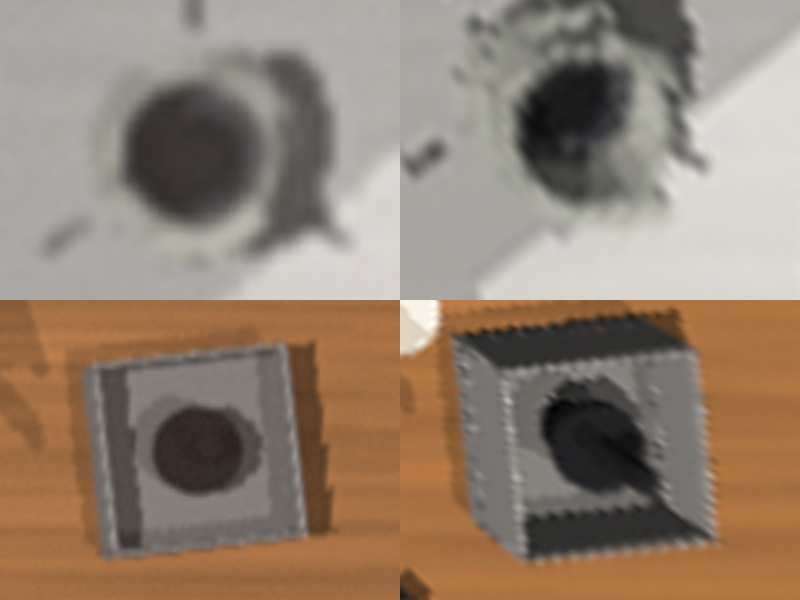

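Cap stands in the tray (lower left, about (198,450)), and the bare bore agrees with the felt axis. Now the lens: two crossed squeezes, then insertion with force checks.

```bash
cat >> h.py <<'E'
CELL=np.array([.5672,.0352])
def gdown(xy,z0,z1,step=.0005,lim=6,speed=.03):
    """guarded descent"""
    f0=state()['force'][2]; z=z0
    while z>z1:
        z=max(z-step,z1); line_to([*xy,z],speed)
        if state()['force'][2]-f0>lim: return z
    return z
E
python3 - <<'E'
from h import *
L=(.4713,-.2688)
op(55); over(L,.10,0); line_to([*L,.010],.15); op(0,12); log('sq1'); op(55)
line_to([*L,.045],.2); line_to([*L,.045],.2,down(np.pi/2)); line_to([*L,.010],.15); op(0,30); log('sq2')
line_to([*L,.12],.2); log('lift')
over(CELL,.12,np.pi/2); line_to([*CELL,.037],.15); log('above')
z=gdown(CELL,.037,.0285); log('in %.4f'%z)
E
```

```text
sq1 t=24.5 p [ 0.4716 -0.269   0.0105] F [-1.6  0.9  5.8] T [0.13 0.19 0.02] w 33.7mm
sq2 t=28.0 p [ 0.4716 -0.269   0.0106] F [-0.2 -0.4  6.3] T [ 0.09  0.09 -0.02] w 32.7mm
lift t=28.7 p [ 0.4708 -0.2685  0.1188] F [-0.6 -0.2 -0.3] T [-0.05 -0.14 -0.02] w 32.6mm
above t=30.6 p [0.5677 0.0348 0.0378] F [-0.   0.5 -0.3] T [ 0.01 -0.1   0.05] w 32.7mm
in 0.0285 t=34.9 p [0.5672 0.0352 0.0285] F [-1.1  0.4 -0.2] T [-0.06 -0.1  -0.  ] w 32.6mm
```

```bash
python3 - <<'E'
from h import *
op(46); log('rel'); line_to([*CELL,.12],.25)
over((.43,-.10),.22,.3)
t=read_camera("top"); s=read_camera("scene")
A=ortho(t,.5672,.0352,400,300,.031,4000); B=ortho(s,.5672,.0352,400,300,.031,4000)
D=[ortho(c,.40,-.224,400,300,.0225,4000) for c in (t,s)]
cv2.imwrite("pics/c.png",np.vstack([np.hstack([A,B]),np.hstack(D)])); log('pic')
E
```

```text
rel t=35.3 p [0.5672 0.0352 0.0285] F [-0.4 -0.4 -0.1] T [-0.01 -0.05  0.03] w 45.9mm
pic t=36.8 p [ 0.4303 -0.0995  0.2191] F [0.3 0.2 0.3] T [ 0.02 -0.01  0.05] w 46.0mm
```

View pics/c.png

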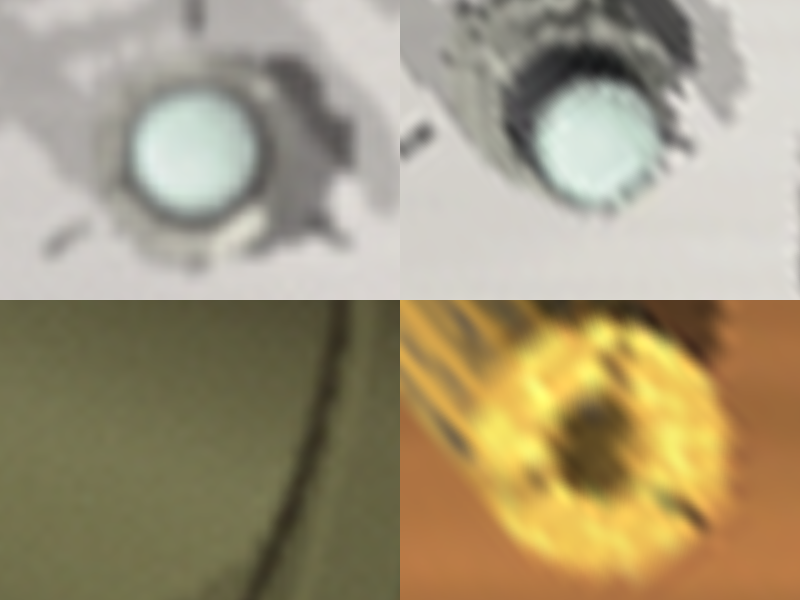

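The lens sits centred and level in the cell (top crop (195,150)). In the scene crop the ring is where I measured it. Next, pick it up with crossed squeezes and set it on with its lines a little counter-clockwise of the entries.

```bash
python3 - <<'E'
from h import *
G=(.399,-.225)
op(88); over(G,.10,0); line_to([*G,.009],.15); op(0,12); log('sq1'); op(85)
line_to([*G,.05],.2); line_to([*G,.05],.2,down(1.4)); line_to([*G,.009],.15); op(0,50); log('sq2')
line_to([*G,.13],.2); log('lift')
over(CELL,.13,1.4+.25); line_to([*CELL,.047],.15); log('above')
z=gdown(CELL,.047,.0275,lim=8); log('down %.4f'%z)
E
```

```text
sq1 t=39.7 p [ 0.3992 -0.2251  0.0093] F [-0.7 -0.2  5.2] T [ 0.13  0.14 -0.03] w 61.6mm
sq2 t=43.1 p [ 0.3992 -0.2252  0.0095] F [0.3 1.7 6.6] T [ 0.1   0.16 -0.01] w 60.6mm
lift t=43.8 p [ 0.3985 -0.2247  0.1289] F [-0.1  0.1 -1.3] T [-0.09 -0.05 -0.01] w 60.4mm
above t=45.7 p [0.5677 0.0348 0.0479] F [-0.6 -0.  -0.2] T [-0.03 -0.08 -0.02] w 60.1mm
down 0.0275 t=55.5 p [0.5673 0.0352 0.0278] F [-0.9  1.2  3.9] T [-0.07  0.18  0.01] w 60.2mm
```

```bash
cat >> h.py <<'E'
def screw(yaw,turn,z,step=4,tmax=1.5,want=4):
    t0=0
    while turn>0:
        yaw-=np.radians(step); turn-=step
        line_to([*CELL,z],.03,down(yaw)); s=state(); f=s['force'][2]; tz=s['torque'][2]
        print(round(np.degrees(yaw),1),'z %.4f'%s['position'][2],'cmd %.4f'%z,'F',np.round(s['force'],1),'Tz %.2f'%tz,'t %.1f'%s['time'])
        if abs(tz)>tmax or np.abs(s['force']).max()>30: print('stop');break
        z+=np.clip((f-want)*1e-4,-.0006,.0006)
    return yaw,z
E
python3 - <<'E'
from h import *
print(screw(1.65,24,.0275)); log('')
E
```

```text
90.5 z 0.0277 cmd 0.0275 F [-0.5  0.8  4.3] Tz -0.06 t 55.7
86.5 z 0.0277 cmd 0.0275 F [-0.3 -0.2  5.2] Tz -0.06 t 56.0
82.5 z 0.0276 cmd 0.0276 F [-0.2  0.1  3.6] Tz -0.11 t 56.2
78.5 z 0.0274 cmd 0.0276 F [ 0.2 -0.2  1.8] Tz -0.06 t 56.5
74.5 z 0.0272 cmd 0.0274 F [ 0.1  0.6 -0.2] Tz -0.05 t 56.7
70.5 z 0.0269 cmd 0.0270 F [-0.3 -1.  -1.2] Tz -0.02 t 57.0
(np.float64(1.2311209795213602), np.float64(0.026449994698647023))
 t=57.0 p [0.5671 0.0352 0.0269] F [-0.3 -1.  -1.2] T [-0.07 -0.03 -0.02] w 60.2mm
```

Thread engaged at about 82° tool yaw, since the ring is sinking. Carrying on.

```bash
python3 - <<'E'
from h import *
print(screw(1.2311,60,.02645,want=1,tmax=1.0)); log('')
E
```

```text
66.5 z 0.0265 cmd 0.0265 F [-0.5 -0.1 -0.2] Tz -0.03 t 57.2
62.5 z 0.0263 cmd 0.0263 F [ 0.  -0.8 -0.6] Tz 0.04 t 57.5
58.5 z 0.0261 cmd 0.0262 F [-0.4 -0.3 -0.4] Tz 0.01 t 57.7
54.5 z 0.0260 cmd 0.0260 F [-0.1 -0.6 -0.6] Tz -0.04 t 58.0
50.5 z 0.0258 cmd 0.0259 F [-0.1  0.1 -2.3] Tz -0.03 t 58.2
46.5 z 0.0255 cmd 0.0255 F [-0.7  0.8 -1.5] Tz -0.02 t 58.5
42.5 z 0.0252 cmd 0.0253 F [-0.7 -0.8 -2.7] Tz -0.00 t 58.7
38.5 z 0.0249 cmd 0.0249 F [ 0.6 -0.  -2.5] Tz -0.02 t 59.0
34.5 z 0.0245 cmd 0.0246 F [ 0.8 -0.7 -4.6] Tz -0.06 t 59.2
30.5 z 0.0241 cmd 0.0240 F [ 0.4  0.4 -3.1] Tz 0.00 t 59.5
26.5 z 0.0237 cmd 0.0236 F [-0.1  0.1 -2. ] Tz -0.01 t 59.7
22.5 z 0.0234 cmd 0.0233 F [-0.2 -0.1 -3.3] Tz 0.03 t 60.0
18.5 z 0.0231 cmd 0.0229 F [ 0.5  0.8 -0.8] Tz 0.01 t 60.2
14.5 z 0.0230 cmd 0.0227 F [-1.4 -0.1  3. ] Tz -0.14 t 60.5
10.5 z 0.0230 cmd 0.0229 F [-0.2 -1.2  0.4] Tz -0.29 t 60.7
(np.float64(0.18390244880340223), np.float64(0.022829059285614454))
 t=60.7 p [0.5673 0.0352 0.023 ] F [-0.2 -1.2  0.4] T [-0.21 -0.01 -0.29] w 60.5mm
```

```bash
python3 - <<'E'
from h import *
print(screw(.1839,9,.0228,step=3,want=0,tmax=.8)); log('')
op(78); line_to([*CELL,.12],.25); over((.43,-.15),.22,.3)
t=read_camera("top"); s=read_camera("scene"); log('pic')
A=[ortho(c,.5672,.0352,400,300,.037,4000) for c in (t,s)]
B=cv2.resize(s["image"][150:330,180:540,::-1],(800,400),interpolation=cv2.INTER_CUBIC)
cv2.imwrite("pics/d.png",cv2.resize(np.vstack([np.hstack(A),B]),(640,560)))
for n,xy,z,sz,k in [("r",(.531,.36),.005,.08,'w'),("sqA",(.526,.267),.005,.09,'w'),("sqB",(.416,.367),.005,.09,'w')]:
  for c in (t,s): print(n,*sil(c,xy,z,sz,k))
E
```

```text
7.5 z 0.0229 cmd 0.0228 F [ 0.6 -1.5  1.1] Tz -0.07 t 61.0
4.5 z 0.0229 cmd 0.0229 F [ 0.9 -0.1  0.9] Tz 0.24 t 61.2
1.5 z 0.0229 cmd 0.0230 F [ 2.2 -0.3 -1.2] Tz -0.13 t 61.5
(np.float64(0.026820367320510324), np.float64(0.022872863524031443))
 t=61.5 p [0.5672 0.0352 0.0229] F [ 2.2 -0.3 -1.2] T [-0.19 -0.32 -0.13] w 60.4mm
pic t=63.6 p [ 0.4304 -0.1493  0.2191] F [0.5 0.2 0.4] T [ 0.01  0.01 -0.01] w 77.8mm
r [0.5309 0.3638] area 1509 rect [42.  44.5] 90.0
r [0.5326 0.3612] area 1721 rect [51.3 41.3] 75.3
sqA [0.5271 0.2696] area 1626 rect [41.3 41.1] 58.3
sqA [0.5284 0.2675] area 1914 rect [50.3 40.1] 57.9
sqB [0.4155 0.3696] area 1662 rect [41.8 41.5] 42.0
sqB [0.4179 0.3675] area 2058 rect [48.2 46.7] 41.3
```

View pics/d.png

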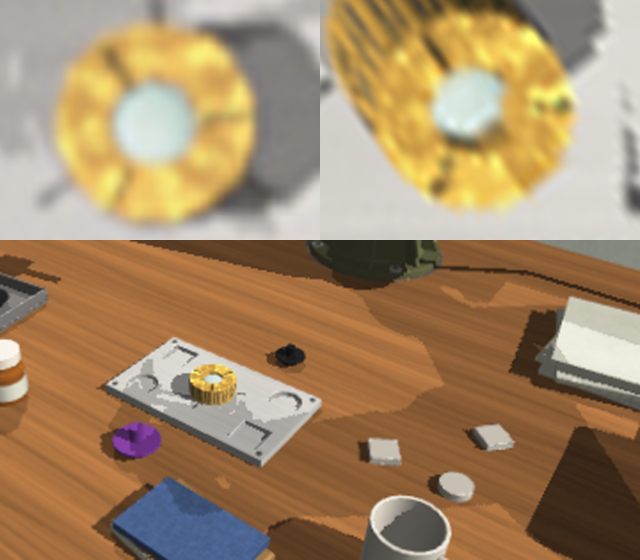

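The ring is level and seated: the lines turned to about -87° without slip, and the height stopped at the snug level. Now the tiles, which have not moved.

```bash
cat >> h.py <<'E'
def pocket(dx,dy): return CELL+R.from_euler('z',.011).as_matrix()[:2,:2]@[dx,dy]
def tile(P,yaw,Q,pyaw,zt=.0055):
    op(60); over(P,.09,yaw+np.pi/2); line_to([*P,zt],.15); op(0,12); op(60)
    line_to([*P,.03],.2); line_to([*P,.03],.2,down(yaw)); line_to([*P,zt],.15); op(0,30); log('grip')
    line_to([*P,.12],.25); log('lift'); over(Q,.12,pyaw); log('carry'); line_to([*Q,.021],.15); pause(.2)
    z=gdown(Q,.021,.0135,step=.001); log('in %.4f'%z)
    if z<.0146: op(48); line_to([*Q,.12],.25)
    else: print('NOT IN')
E
python3 - <<'E'
from h import *
tile((.5278,.2686),np.radians(32),pocket(.0415,.088),.011)
tile((.5318,.3625),.3,pocket(-.0415,.088),.3)
over((.43,-.15),.22,.3)
t=read_camera("top"); s=read_camera("scene"); log('pic')
A=[ortho(c,.567,.0352,400,260,.016,1400) for c in (t,s)]
B=[ortho(c,.43,.36,400,260,.01,2000) for c in (t,s)]
cv2.imwrite("pics/e.png",np.vstack([np.hstack(A),np.hstack(B)]))
for c in (t,s): print(*sil(c,(.416,.367),.005,.09,'w'))
E
```

```text
grip t=70.4 p [0.528  0.2687 0.006 ] F [-0.6 -1.2  4.9] T [-0.16  0.15  0.02] w 35.0mm
lift t=71.0 p [0.5273 0.2684 0.1189] F [ 0.4 -0.7 -0.7] T [-0.05  0.03  0.03] w 35.1mm
carry t=71.7 p [0.6071 0.1238 0.1186] F [0.1 0.8 0.1] T [ 0.05 -0.03  0.  ] w 35.5mm
in 0.0135 t=74.7 p [0.6077 0.1237 0.0135] F [-0.5 -0.3 -1.1] T [0.03 0.01 0.02] w 35.1mm
grip t=81.9 p [0.5321 0.3626 0.0061] F [-1.1 -0.5  4.4] T [-0.13  0.13  0.  ] w 38.5mm
lift t=82.5 p [0.5313 0.3622 0.1189] F [ 0.5 -0.  -1.4] T [ 0.05  0.02 -0.03] w 38.5mm
carry t=83.5 p [0.5248 0.1236 0.1197] F [-0.3  0.2 -0.5] T [-0.02  0.05 -0.02] w 38.6mm
in 0.0135 t=86.5 p [0.5247 0.1227 0.0135] F [-0.4  0.  -0.6] T [-0.01 -0.02  0.  ] w 38.6mm
pic t=88.7 p [ 0.4303 -0.1492  0.2194] F [ 0.2  0.9 -0.5] T [ 0.01  0.   -0.01] w 48.3mm
[0.4155 0.3696] area 1665 rect [41.8 41.6] 42.0
[0.4179 0.3675] area 2058 rect [48.2 46.7] 42.7
```

View pics/e.png

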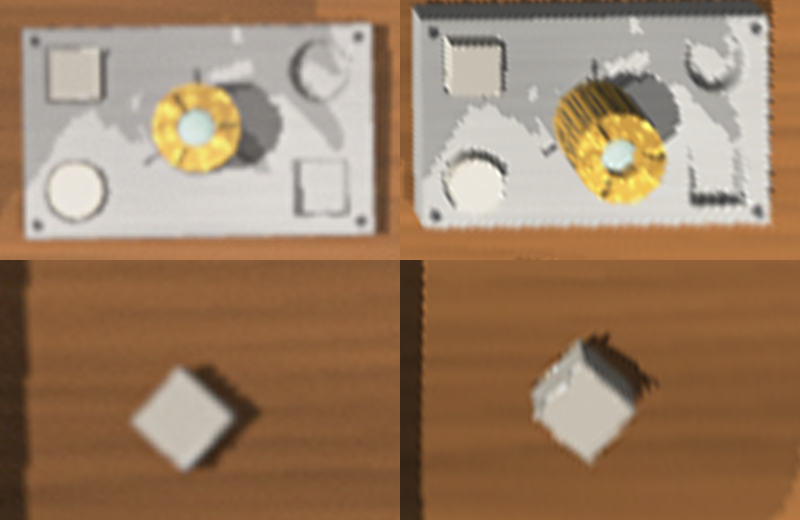

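Both tiles lie in their pockets (top crop (76,74) and (77,191)). The last square hasn't moved.

```bash
python3 - <<'E'
from h import *
tile((.4167,.3686),np.radians(48),pocket(-.0415,-.088),.011)
move_joints([-1.379,.3,1.521,0,1.321,-.067])
t=read_camera("top"); s=read_camera("scene"); log('pic')
A=[ortho(c,.567,.0352,400,260,.016,1400) for c in (t,s)]
B=[cv2.resize(c["image"][:,:,::-1],(400,300),interpolation=cv2.INTER_AREA) for c in (t,s)]
cv2.imwrite("pics/f.png",np.vstack([np.hstack(A),np.hstack(B)]))
E
```

```text
grip t=95.7 p [0.4169 0.3687 0.006 ] F [-0.7 -0.7  4.4] T [-0.17  0.05 -0.05] w 35.2mm
lift t=96.3 p [0.4162 0.3683 0.1188] F [-0.3 -0.4 -1.2] T [-0.04 -0.01 -0.04] w 35.6mm
carry t=97.9 p [ 0.5267 -0.0524  0.1198] F [-0.6  0.2  0.1] T [ 0.01 -0.    0.  ] w 35.2mm
in 0.0135 t=100.9 p [ 0.5267 -0.0532  0.0135] F [ 0.6  0.7 -0.2] T [ 0.01  0.01 -0.03] w 35.4mm
pic t=104.3 p [ 0.1411 -0.5314  0.2053] F [-0.4  0.6 -0.4] T [-0.05 -0.02 -0.03] w 48.5mm
```

View pics/f.png

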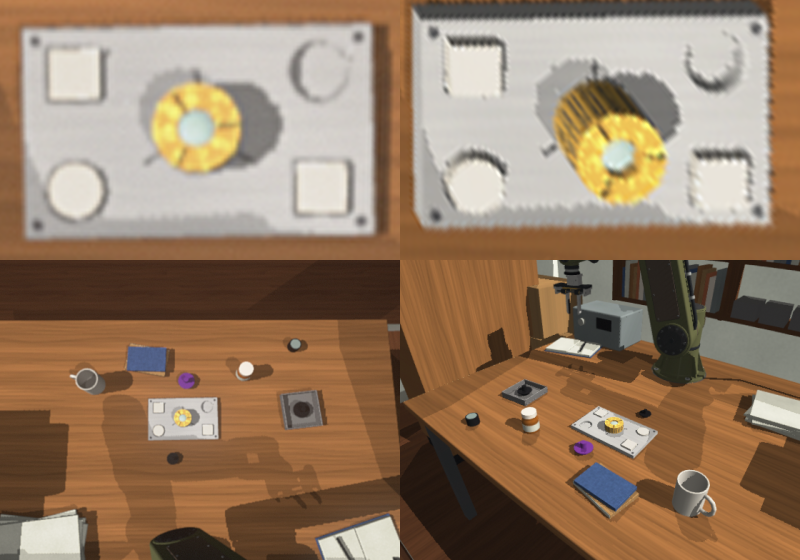

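All three tiles are flat in their pockets, no other tile is on the desk in either view, and the arm is clear. Handing in.

```bash
python3 -c "
from bench import *
close_job(); print(state()['time'])"
```

```text
the job is handed in; nothing more can be done
the job is handed in; nothing more can be done
```

The carrier is made up and the job is handed in at about 104 s of the 208 s allowed; no verdict was reported.

- **Cap:** the larger black dust cap came off first and stands in the grey tray.
- **Lens:** it went into the cell without touching the rim and looked centred and level from both cameras.
- **Ring:** it engaged the thread, sank 4.8 mm and stopped at the height expected for snug (ring bottom about 13.4 mm above the desk, against 13.5 mm).
- **Tiles:** there were three on the desk, two square and one round. Each went about 4 mm into its pocket without contact before release, and the last pictures show all three lying in their pockets.
- **Bystanders:** the jar, notebooks, mug and look-alikes were not touched and look unmoved in the last picture.

**Checks that disagreed:**
- **Cameras:** the two differed by about 2–3 mm in position. I used their mean, which agreed with feeling for the cell axis with the cap's plug.
- **Ring turn:** it turned about 88° from the entry, past the 60° where it meets the lens. The last 10–15° gave no more sink and little torque (under 0.3 N m), so the snug reading rests on its height rather than on a hard torque stop.

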